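# Lock the portafilter into the espresso machine and set the cup

### The job

Get the espresso machine ready for its warm-up flush. Stand the small espresso cup from the counter left of the wooden stand (not the larger tea cup beside it) upright on the drip tray, centred under the group head, and lock the portafilter from the stand in above it: fit it up into the group head and turn it until the handle points straight out of the machine's front and it stays there by itself, level. Do not tip the espresso cup over, and leave the tea cup and the sugar canister where they are.

Things in the scene. Friction and masses are not known exactly. Their poses are not given: they have to be found in the camera images.
- machine: Steel espresso machine, fixed on the counter, 230 mm wide, 360 mm high. Origin on the counter straight below the vertical axis of its group head; +x runs back into the housing, so the front faces -x; +y is left as seen from the front. Housing front 62 mm behind the axis. A thin steam wand hangs at x +50, y -130 mm.
- nose (a point): Middle of the underside of the solid round nose over the group head: 66 mm radius about the group axis, from 200 to 315 mm above the counter. It leaves no room for an upright gripper over the drip tray.
- group (a point): Centre of the group head's seat, 190 mm above the counter on the group axis: the portafilter's rim point comes here when locked. Locked, the handle points straight out of the front (portafilter yaw = machine yaw); a stop follows about 4 degrees further. Turning home takes some 10 to 20 N at the handle; friction then holds it.
- collar (a point): Centre of the collar's open lower edge, 17.5 mm below the seat. Collar outer radius 52 mm; inside are two ledges, inner radius 33.5 mm, with two gaps facing each other. The lugs pass up through the gaps (9 degrees to spare each way) when the portafilter's yaw is the machine's minus 60 degrees: handle swung to the machine's +y side. Then turn it counterclockwise seen from above.
- ledge (a point): Top of the locked part of the ledges, on the axis, 11 mm below the seat. From the gap the ledges ramp up 4 mm over the first 27 degrees, then run level to the stop. To start the turn the rim must be 3 mm below to 1 mm above the seat; the ramps then draw it up level with the seat.
- gasket (a joint): Spring gasket ring above the bowl's rim, compression in m (0 to 0.003). At 0 its face is 2 mm below the seat; it pushes back with 4.5 N plus 3 N per mm. About 0.002 when the portafilter is locked.
- tray (a point): Point on top of the drip tray on the group axis, 30 mm above the counter: the middle of the cup's base belongs here. The tray reaches 95 mm in front of the axis and is 190 mm wide.
- stand: Dark wooden portafilter stand, fixed, 104 x 104 x 42 mm, with a round recess for the bowl and two small steel cheeks 58 mm high that guide the neck. Origin on the counter under the recess; handle side to its -x.
- portafilter: Portafilter, 0.29 to 0.45 kg, at the start in the stand with the stand's yaw. Steel bowl, 31 mm radius, 40 mm high; two spouts reach 24 mm below it; two lugs along +-y, 12 mm wide, 6 mm thick, out to 41 mm from the axis, undersides 29 mm above the bowl's underside. Origin: centre of the bowl's underside (32 mm above the counter at the start); z up; handle to -x.
- rim (a point): Centre of the top rim of the portafilter's bowl, 40 mm above its origin.
- grip (a point): Point on the axis of the portafilter's black handle, 100 mm from the bowl axis, 18 mm above the bowl's underside. The handle reaches from 64 to 164 mm from the bowl axis, 24 mm wide with flat sides, 28 mm high.
- espresso_cup: The smaller green and white cup, 0.11 to 0.18 kg: bowl 65 mm across, 55 mm high, one ear handle. In its frame z is up, the bowl's axis is at y +13 mm, and the handle points to -y, 12 mm thick along x, from y -22 to -46 mm, 17 to 52 mm high. It starts on the counter, handle towards the robot or the stand.
- cup_base (a point): Middle of the underside of the espresso cup's bowl.
- cup_handle (a point): Point in the outer part of the espresso cup's handle, 55 mm from the bowl's axis, 40 mm above the base.
- tea_cup: Larger tea cup of the same kind on the counter, 96 mm across, 56 mm high; to be left alone. It and the espresso cup may change places.
- sugar_canister: Sugar canister with a wooden lid, 70 mm across, 100 mm high, right of the machine; to be left alone.

How it is judged:
By the outcome, as a careful person would: the job done as asked, in the order asked, and still so for the second after the job is handed in, with the robot touching nothing.
It also fails if it takes over 61 s, if anything falls off the work surface, if the arm or the gripper's body presses on something with over 40 N, if the wrist force passes 120 N, or if a joint passes its speed limit or range.

### The arm

A 7-joint arm with a two-finger parallel gripper is mounted at the origin on a cart in front of the work surface, level with it; the furniture and walls round the work are solid. World frame = base frame: x ahead of the robot, y to its left, z up, the work surface at z = 0. Lengths are in m, angles in rad, forces in N, time in s.
With the tool pointing down it reaches from about 0.4 to 0.9 m from the base axis. Payload 5.5 kg.
Tool frame: the origin (TCP) lies midway between the tips of the shut fingers; the grasp point (between the pads) lies 19 mm behind it; z points along the fingers, y is the line along which they close (so a half turn about z gives the same grasp; the last joint's range is limited). The gripper opens to 92 mm and grips with 3 to 60 N. Pads are 19 mm wide; open, the fingers measure 130 mm over their backs; the gripper's body (75 mm by 190 mm) begins 47 mm behind the grasp point.
Start: joints at [-1.019, 0.501, -0.427, 1.55, 0.221, 1.138, -0.21], TCP at [0.185, 0.623, 0.227] pointing down, gripper open.
Joint ranges: [-2.88, 2.88], [-0.31, 2.03], [-1.54, 1.56], [0.2, 2.42], [-1.41, 4.55], [0.19, 2.02], [-2.57, 2.57]. Speed limits (rad/s): [2.57, 2.57, 3.14, 3.14, 3.14, 3.14, 3.14].

### API

Orientations are given as [roll, pitch, yaw] about the fixed x, y, z axes, in that order (R = Rz(yaw) Ry(pitch) Rx(roll)).
In Python, from cell import env, fingers, telemetry, vision, job gives the robot as it stands. Calls block until the motion is done:
- env.move_to(position, orientation): joint-space move of the TCP to a pose.
- env.move_linear(position, ori=None, rate=0.15, f_stop=None): straight line of the TCP; ori=None keeps the orientation; rate is the mean speed in m/s. With f_stop (N) it stops when the force on the tool has changed by that much, and returns True; else False.
- env.move_joints(angles): joint-space move.
- fingers.gripper_open() and fingers.grasp(strength=None): open the fingers fully, or close them until they stop; strength is the grip in N (None keeps the last).
- env.dwell(seconds).
- env.ik(position, orientation): joint angles nearest the present ones, or None.
- telemetry.observe(): the state.
- vision.get_image(name): name is "side" or "top"; returns a dict with "pixels" (420x560x3 uint8, blue, green, red), "range_z" (420x560 float32, m along the optical axis (not along the pixel's ray), 0 where there is no reading), "K" (3x3 intrinsics, pixels), "D" ([k1, k2, p1, p2, k3] as OpenCV has them; the pictures are not rectified), "pose" (4x4, takes a point from camera to world coordinates). Camera axes: x right, y down, z forward; pixel columns grow to the right and rows downward; lengths in m; the calibration is good to about 2 mm. A picture is of the moment at which its call begins.
A pose or a line that the arm cannot do raises env.PlanningError and nothing moves.
- job.job_done(): hands the job in; it is judged then, once.
The state is a dict: "time": time; "joint_positions": joint angles; "qd": joint speeds; "joint_efforts": joint torques, N m; "tcp_pos": TCP position; "tcp_rot": TCP orientation; "ft_force": force on the tool from outside, world axes, zero at the start; "ft_torque": the same for the moment, N m; "width": finger opening in m; "grip_force": force on a finger pad.
Only numpy, scipy, OpenCV 4.12 (cv2) and the standard library are available. Lean on these libraries where they do the work, as an engineer would, in place of code of your own. Each camera call takes 0.05 s, during which the arm holds its last target. There are 200 camera calls.

## Working session

There is one attempt and no reset: what is moved stays moved. The work goes in short steps, each a Python script; the robot and the scene stay as the last script left them, time stands still between calls to the robot, and variables do not carry over. Pictures are saved under pics/ and viewed, at most 14 in all, crops included, and the job is handed in when it is done.

```bash
ls; mkdir -p pics; python3 - <<'E'
from cell import env,fingers,telemetry,vision,job
import cv2,numpy as np
for n in("top","side"):
    d=vision.get_image(n); cv2.imwrite(f"pics/{n}0.png",d["pixels"]); np.savez(f"{n}0.npz",**d)
    print(n,d["K"].tolist(),np.round(d["D"],4).tolist(),np.round(d["pose"],4).tolist())
s=telemetry.observe(); print(s["time"],s["tcp_pos"],s["tcp_rot"],s["width"])
E
```

```text
pics
top [[441.1225533025568, 0.0, 282.1623543768031], [0.0, 441.1225533025568, 211.28977190588213], [0.0, 0.0, 1.0]] [-0.0379, 0.0, 0.0, 0.0, 0.0] [[0.0254, -0.9901, 0.1382, 0.3642], [-0.9997, -0.0251, 0.0035, -0.0368], [0.0, -0.1382, -0.9904, 1.3414], [0.0, 0.0, 0.0, 1.0]]
side [[453.99192074960433, 0.0, 284.57027170479745], [0.0, 453.99192074960433, 207.5783669211245], [0.0, 0.0, 1.0]] [-0.117, 0.0, 0.0, 0.0, 0.0] [[0.8489, -0.336, 0.408, 0.0095], [-0.5285, -0.5488, 0.6477, -0.8939], [0.0062, -0.7655, -0.6434, 0.9693], [0.0, 0.0, 0.0, 1.0]]
0.1 [0.1849831  0.62245622 0.22578728] [-3.13983883e+00 -5.40683622e-05  2.85284010e+00] 0.09166106754107121
```

View pics/top0.png

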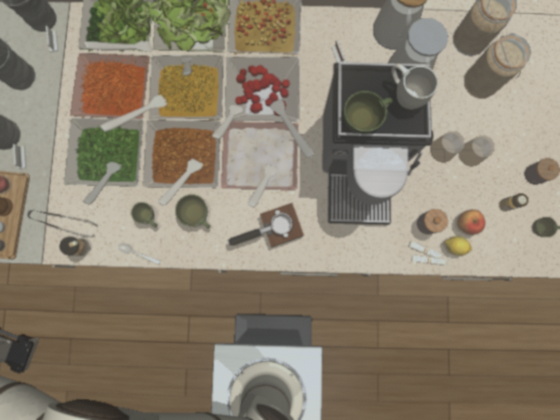

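View pics/side0.png

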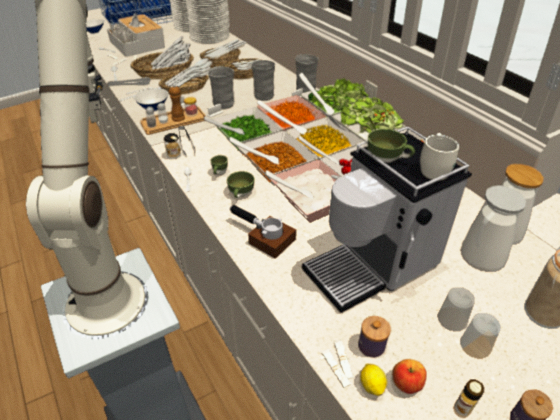

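The top view shows the espresso cup at about (143,214), the tea cup at (191,211), the stand and bowl at (281,225), the handle out to (232,239), the nose at (381,168) and the tray at (360,200). I'll measure these with colour and height masks.

```bash
cat > h.py <<'E'
import numpy as np,cv2
def rays(d,uv):
    n=cv2.undistortPoints(np.asarray(uv,float).reshape(-1,1,2),d["K"],d["D"]).reshape(-1,2)
    return np.c_[n,np.ones(len(n))]
def onplane(d,uv,z):
    P=d["pose"]; r=rays(d,uv)@P[:3,:3].T; o=P[:3,3]
    return o+r*((z-o[2])/r[:,2])[:,None]
def cloud(d):
    h,w=d["range_z"].shape; u,v=np.meshgrid(np.arange(w),np.arange(h))
    r=rays(d,np.c_[u.ravel(),v.ravel()])*d["range_z"].reshape(-1,1)
    return (r@d["pose"][:3,:3].T+d["pose"][:3,3]).reshape(h,w,3)
def circ(p):
    A=np.c_[2*p[:,:2],np.ones(len(p))]; s=np.linalg.lstsq(A,(p[:,:2]**2).sum(1),rcond=None)[0]
    return s[0],s[1],np.sqrt(s[2]+s[0]**2+s[1]**2)
E
python3 - <<'E'
import numpy as np,cv2
from h import *
d=dict(np.load("top0.npz")); C=cloud(d); Z=C[...,2]; im=d["pixels"]
print("counter z",np.median(Z[225:250,310:325]), "tray",np.median(Z[185:215,340:352]))
def box(u0,u1,v0,v1,z0,z1):
    m=np.zeros(Z.shape,bool); m[v0:v1,u0:u1]=True; return m&(Z>z0)&(Z<z1)
def rect(m,t,z):
    c,_=cv2.findContours(m.astype(np.uint8),0,1); c=max(c,key=cv2.contourArea).reshape(-1,2)
    p=onplane(d,c,z)[:,:2]; r=cv2.minAreaRect(p.astype(np.float32)); print(t,len(c),np.round(r[0],4),np.round(r[1],4),r[2],'circ',np.round(circ(p),4)); return c
rect(box(325,445,55,150,.345,.43),"top",.36)
rect(box(340,420,130,205,.29,.33),"nose",.315)
rect(box(320,400,150,235,.018,.045),"tray",.03)
rect(box(255,310,200,252,.025,.08),"stand",.042)
for a,b in((125,163),(168,215)):
    m=box(a,b,192,235,.02,.08); c=rect(m,"cup",.055)
    print(np.unique(np.round(Z[m],2),return_counts=True))
m=box(225,272,220,250,.03,.09); rect(m,"handle",.064)
cs=[(im[195:235,120:220],8),(im[195:255,222:312],8),(im[135:230,320:420],5)]
a=cv2.resize(im[193:233,122:218],None,fx=8,fy=8,interpolation=2)[:300]
b=cv2.resize(im[200:250,225:305],None,fx=5,fy=6,interpolation=2); b=cv2.resize(im[200:250,225:305],(400,250),interpolation=2)
c=cv2.resize(im[130:230,320:420],(300,300),interpolation=2)
out=np.zeros((600,800,3),np.uint8); out[:300,:768]=a; out[310:560,:400]=b; out[300:600,450:750]=c
cv2.imwrite("pics/m1.png",out)
E
```

```text
counter z -0.00020805162394443855 tray 0.027428340337118384
top 327 [ 0.7714 -0.2744] [0.1823 0.2346] 0.3140275776386261 circ [ 0.7733 -0.267   0.1143]
nose 233 [ 0.6104 -0.2637] [0.136  0.1908] 0.20915140211582184 circ [ 0.626  -0.2631  0.0771]
tray 210 [ 0.594  -0.2634] [0.1867 0.157 ] 89.83589172363281 circ [ 0.5875 -0.2559  0.0858]
stand 152 [ 0.5002 -0.0154] [0.1052 0.1385] 21.051952362060547 circ [ 0.5044 -0.0263  0.0609]
cup 74 [0.5271 0.3724] [0.0888 0.0637] 76.74481964111328 circ [0.5241 0.3766 0.0358]
(array([0.02, 0.03, 0.04, 0.05, 0.06]), array([ 29,  54,  56, 123,  25]))
cup 103 [0.5403 0.2301] [0.11   0.0961] 85.77552032470703 circ [0.5368 0.2324 0.0498]
(array([0.02, 0.03, 0.04, 0.05, 0.06]), array([ 44,  76,  59, 142,  73]))
handle 135 [0.4765 0.0607] [0.0757 0.1248] 1.456851840019226 circ [0.468  0.0519 0.0476]
```

View pics/m1.png

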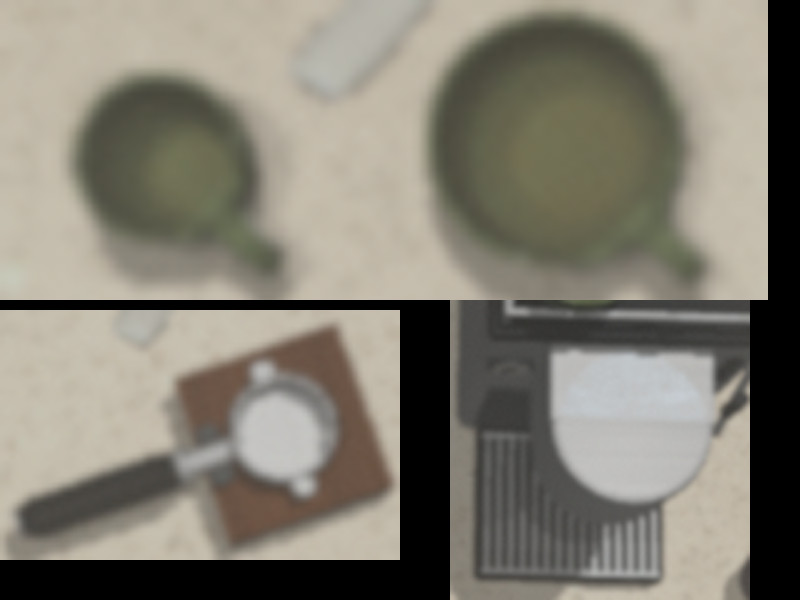

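The crops show the espresso cup bowl at montage (165,155), with its ear pointing to lower right at (272,258). The portafilter bowl is at (283,432) with its handle running lower left to (30,520). The nose front arc bottoms out at (632,503). Next I'll refine the poses.

```bash
cat > meas.py <<'E'
import numpy as np,cv2
from h import *
from scipy.optimize import least_squares
T=dict(np.load("top0.npz")); S=dict(np.load("side0.npz"))
CT,CS=cloud(T),cloud(S); r=lambda a:np.round(a,4)
def fixc(p,R,x0):
    f=least_squares(lambda c:np.hypot(p[:,0]-c[0],p[:,1]-c[1])-R,x0,loss="soft_l1",f_scale=.002); return r(f.x),len(p),r(np.sqrt(np.mean(f.fun**2)))
def cont(m):
    c,_=cv2.findContours(m.astype(np.uint8),0,1); return max(c,key=cv2.contourArea).reshape(-1,2)
m=np.zeros(CT.shape[:2],bool); m[140:205,345:415]=1; m&=(CT[...,2]>.29)&(CT[...,2]<.335)
c=cont(m); p=onplane(T,c,.315); q=p[p[:,0]<.60]; print("nose top free",r(circ(q)),fixc(q,.066,[.63,-.265]))
p=p[(p[:,0]>.645)&(p[:,0]<.675)]; L=p[p[:,1]>-.26];Rr=p[p[:,1]<-.27]
print("nose mid y from sides",L[:,1].mean(),Rr[:,1].mean())
P=CS.reshape(-1,3); k=(P[:,2]>.215)&(P[:,2]<.30)&(np.hypot(P[:,0]-.63,P[:,1]+.263)<.085)&(P[:,0]<.66); print("nose side",fixc(P[k],.066,[.63,-.265]),r(circ(P[k])))
k=(P[:,2]>.06)&(P[:,2]<.34)&(P[:,1]<-.36)&(P[:,1]>-.41)&(P[:,0]>.7)&(P[:,0]<.9)
if k.sum()>20: f=np.polyfit(P[k,0],P[k,1],1); print("right wall",k.sum(),np.degrees(np.arctan(f[0])),np.polyval(f,.75))
# tray edges, from contour
m=np.zeros(CT.shape[:2],bool); m[150:235,322:398]=1; m&=(CT[...,2]>.018)&(CT[...,2]<.045); p=onplane(T,cont(m),.03)[:,:2]
a=p[:,0].min(); e=p[(p[:,0]<a+.006)]; f=np.polyfit(e[:,1],e[:,0],1); print("tray front",np.degrees(-np.arctan(f[0])),np.polyval(f,-.263), e[:,1].min(),e[:,1].max())
for n,D,C in(("top",T,CT),("side",S,CS)):
    hsv=cv2.cvtColor(D["pixels"],cv2.COLOR_BGR2HSV); sat=hsv[...,1]
    for nm,c0,R in(("esp",(.527,.375),.0325),("tea",(.54,.232),.048)):
        d2=np.hypot(C[...,0]-c0[0],C[...,1]-c0[1]); z=C[...,2]
        b=(d2<R+.045)&(z>.01)&(z<.065)&(sat>70)
        pts=C[b]; rim=pts[(pts[:,2]>.048)]
        cc=fixc(rim[np.hypot(rim[:,0]-c0[0],rim[:,1]-c0[1])<R+.006],R-.002,c0)
        out=pts[np.hypot(*(pts[:,:2]-cc[0]).T)>R+.006]; o=out[:,:2].mean(0)-cc[0]
        print(n,nm,cc,"handle",len(out),np.degrees(np.arctan2(o[1],o[0])),np.hypot(*o))
    if n=="top":
        for nm,b,R in(("esp",(125,165,195,235),.0325),("tea",(168,218,190,236),.048)):
            m=np.zeros(z.shape,bool); m[b[2]:b[3],b[0]:b[1]]=1; m&=(sat>85)&(CT[...,2]>.01)
            p=onplane(T,cont(m),.053); c=np.median(p[:,:2],0)
            for _ in range(4): g=p[np.hypot(*(p[:,:2]-c).T)<R+.004]; c=fixc(g,R,c)[0]
            o=p[np.hypot(*(p[:,:2]-c).T)>R+.012,:2].mean(0)-c; print("contour",nm,c,np.degrees(np.arctan2(o[1],o[0])),r(o))
    g=cv2.cvtColor(D["pixels"],cv2.COLOR_BGR2GRAY); z=C[...,2]
    near=np.hypot(C[...,0]-.5,C[...,1]+.03)<.2
    b=near&(z>.066)&(z<.082)&(g>110); print(n,"rim pts",b.sum(),r(circ(C[b])),fixc(C[b][np.hypot(*(C[b][:,:2]-circ(C[b])[:2]).T)<.036],.029,circ(C[b])[:2]))
    b=near&(z>.04)&(z<.09)&(g<75)&(C[...,1]>.03)&(C[...,1]<.16); h=C[b]
    vx,vy,x0,y0=cv2.fitLine(h[:,:2].astype(np.float32),2,0,.01,.01).ravel(); print("handle",b.sum(),np.degrees(np.arctan2(vy,vx)),r([x0,y0]),r(h[:,:2].min(0)),r(h[:,:2].max(0)),h[:,2].max())
    b=near&(sat>70)&(z>.036)&(z<.048)&(hsv[...,0]<20); c=cont(b)
    q=cv2.minAreaRect(onplane(D,c,.042)[:,:2].astype(np.float32)); print("stand",r(q[0]),r(q[1]),q[2])
E
python3 meas.py
```

```text
nose top free [ 0.6068 -0.2614  0.064 ] (array([ 0.6093, -0.2613]), 70, np.float64(0.0011))
nose mid y from sides -0.19131286956517163 -0.3371796259797385
nose side (array([ 0.6137, -0.2686]), 1517, np.float64(0.003)) [ 0.62   -0.2631  0.0733]
right wall 3301 1.2838749737059856 -0.38248625803898784
tray front -0.18624111552422723 0.5176717958332997 -0.3532155163974806 -0.17011096786900343
top esp (array([0.527, 0.375]), 0, np.float64(nan)) handle 0 nan nan
top tea (array([0.54 , 0.232]), 0, np.float64(nan)) handle 1 -19.54026735651674 0.09239107751518898
  return _methods._mean(a, axis=axis, dtype=dtype,
  ret = ret.dtype.type(ret / rcount)
meas.py:27: RuntimeWarning: Mean of empty slice.
  out=pts[np.hypot(*(pts[:,:2]-cc[0]).T)>R+.006]; o=out[:,:2].mean(0)-cc[0]
  ret = um.true_divide(
Traceback (most recent call last):
  File "meas.py", line 32, in <module>
    p=onplane(T,cont(m),.053); c=np.median(p[:,:2],0)
                ~~~~^^^
  File "meas.py", line 9, in cont
    c,_=cv2.findContours(m.astype(np.uint8),0,1); return max(c,key=cv2.contourArea).reshape(-1,2)
                                                         ~~~^^^^^^^^^^^^^^^^^^^^^^^
ValueError: max() iterable argument is empty
```

```bash
python3 - <<'E'
s=open("meas.py").read()
s=s.replace("hsv=cv2.cvtColor(D[\"pixels\"],cv2.COLOR_BGR2HSV); sat=hsv[...,1]","I=D['pixels'].astype(int); sat=np.where(I[...,1]>I[...,2],200,0); br=(I[...,2]-I[...,0]>22)&(I.sum(2)<330)")
s=s.replace("(sat>70)&(z>.036)&(z<.048)&(hsv[...,0]<20)","br&(z>.03)&(z<.05)&(C[...,1]<.04)").replace("r(h[:,:2].max(0)),h[:,2].max()","r(h[:,:2].max(0)),h[:,2].max()")
s=s.replace("&(P[:,0]<.66); print","&(P[:,0]<.595); print")
s=s.replace("k=(P[:,2]>.06)","Q=P[(P[:,2]>.08)&(P[:,2]<.34)&(abs(P[:,1]+.3)<.12)&(P[:,0]>.662)&(P[:,0]<.69)&((P[:,1]<-.335)|(P[:,1]>-.19))]; f=np.polyfit(Q[:,1],Q[:,0],1); print('housing front',len(Q),-np.degrees(np.arctan(f[0])),np.polyval(f,-.2615),Q[:,1].min(),Q[:,1].max())\nk=(P[:,2]>.06)")
open("meas.py","w").write(s)
E
python3 meas.py 2>&1 | grep -v arn; python3 - <<'E'
import numpy as np
d=np.load("top0.npz"); im=d["pixels"]
print(im[214,143],im[211,195],im[228,270],im[238,245],im[225,281],im[240,300])
E
```

```text
nose top free [ 0.6068 -0.2614  0.064 ] (array([ 0.6093, -0.2613]), 70, np.float64(0.0011))
nose mid y from sides -0.19131286956517163 -0.3371796259797385
nose side (array([ 0.6126, -0.2671]), 994, np.float64(0.0012)) [ 0.612  -0.2675  0.0654]
housing front 1818 0.716912854418002 0.673806107893813 -0.40726452575167493 -0.18050835299568468
right wall 3301 1.2838749737059856 -0.38248625803898784
tray front -0.18624111552422723 0.5176717958332997 -0.3532155163974806 -0.17011096786900343
top esp (array([0.5283, 0.3831]), 57, np.float64(0.0048)) handle 16 -131.85994952309903 0.0459590086258473
top tea (array([0.5402, 0.2359]), 71, np.float64(0.0035)) handle 17 -132.0212425004381 0.061288643495690416
contour esp [0.524  0.3231] 103.92782141613432 [-0.0123  0.0498]
contour tea [0.5271 0.149 ] 107.42316518606505 [-0.0209  0.0665]
top rim pts 1306 [0.5952 0.0115 0.0813] (array([0.5916, 0.0028]), 66, np.float64(0.0057))
handle 165 -69.65429 [0.4645 0.0752] [0.4461 0.0334] [0.4857 0.117 ] 0.06948712162419368
stand [ 0.5053 -0.0302] [0.1022 0.1001] 21.071178436279297
side esp (array([0.5288, 0.3798]), 42, np.float64(0.0041)) handle 19 -132.34888198147067 0.04772015663153995
side tea (array([0.5402, 0.2341]), 84, np.float64(0.0025)) handle 25 -131.77478336619043 0.05938634219273689
side rim pts 705 [0.5854 0.0051 0.0831] (array([0.5895, 0.0062]), 15, np.float64(0.0026))
handle 182 -69.14 [0.461  0.0691] [0.4416 0.0302] [0.4862 0.1157] 0.06633732941737736
stand [ 0.5034 -0.0401] [0.1103 0.114 ] 20.152021408081055
[ 87 115 114] [ 82 109 111] [150 152 153] [66 70 73] [193 195 196] [164 180 187]
```

```bash
python3 - <<'E'
import numpy as np,cv2
from h import *
T=dict(np.load("top0.npz")); S=dict(np.load("side0.npz")); r=lambda a:np.round(a,4)
def blob(m,box):
    k=np.zeros(m.shape,np.uint8); k[box[2]:box[3],box[0]:box[1]]=1; k*=m.astype(np.uint8)
    c,_=cv2.findContours(k,0,1); return max(c,key=cv2.contourArea).reshape(-1,2)
for n,D,bx in(("top",T,dict(esp=(125,165,195,235),tea=(168,218,190,236))),("side",S,dict(esp=(205,233,150,177),tea=(222,260,168,203)))):
    I=D["pixels"].astype(float); ratio=I[...,0]/I[...,2].clip(1); m=ratio<.83; C=cloud(D)
    print(n,"counter z",r([np.median(C[235:245,312:322,2]),np.median(C[180:186,205:215,2])]))
    for k,R in(("esp",.0325),("tea",.048)):
        c=blob(m,bx[k]); p=onplane(D,c,.055)[:,:2]
        hull=c
        # upper rim only: in side view keep points on the far edge
        o=D["pose"][:2,3]; ctr=p.mean(0)
        for _ in range(8):
            far=p if n=="top" else p[((p-ctr)@(ctr-o)/np.linalg.norm(ctr-o))>.0]
            g=far[abs(np.hypot(*(far-ctr).T)-R)<.006]; x=circ(g); ctr=np.array(x[:2])
        out=p[np.hypot(*(p-ctr).T)>R+.012]; v=(out-ctr).mean(0) if len(out) else np.zeros(2)
        print(n,k,r(x),len(g),"handle",np.degrees(np.arctan2(v[1],v[0])),r(np.hypot(*(out-ctr).T).max() if len(out) else 0))
I=T["pixels"]; g=cv2.cvtColor(I,cv2.COLOR_BGR2GRAY)
for th in(120,135,150):
    k=np.zeros(g.shape,bool); k[212:242,268:296]=1; k&=g>th
    k=cv2.morphologyEx(k.astype(np.uint8),cv2.MORPH_OPEN,cv2.getStructuringElement(2,(9,9)))
    c,_=cv2.findContours(k,0,1); c=max(c,key=cv2.contourArea).reshape(-1,2); print("bowl",th,r(circ(onplane(T,c,.07))),r(circ(c.astype(float))))
a=cv2.resize(S["pixels"][255:325,285:405],None,fx=6,fy=6,interpolation=2)[:, :500]
b=cv2.resize(S["pixels"][140:265,200:350],(300,250),interpolation=2)
o=np.zeros((600,800,3),np.uint8); o[:420,:500]=a; o[:250,500:]=b
c=cv2.resize(S["pixels"][145:205,200:265],(300,277),interpolation=2); o[300:577,500:]=c
cv2.imwrite("pics/m2.png",o)
E
```

```text
top counter z [0.0001 0.0699]
top esp [0.5161 0.3788 0.0314] 34 handle 0.0 0
top tea [0.5395 0.2324 0.0454] 54 handle 0.0 0
side counter z [-0.0014 -0.0006]
side esp [0.5313 0.381  0.0318] 21 handle -110.62267425765529 0.1187
side tea [0. 0. 0.] 0 handle 23.26293338878579 0.6404
bowl 120 [ 0.5031 -0.029   0.0279] [280.675  224.4209   9.5935]
bowl 135 [ 0.5019 -0.0285  0.0251] [280.4862 224.8391   8.6481]
bowl 150 [ 0.5014 -0.028   0.0238] [280.3257 224.9932   8.2053]
```

View pics/m2.png

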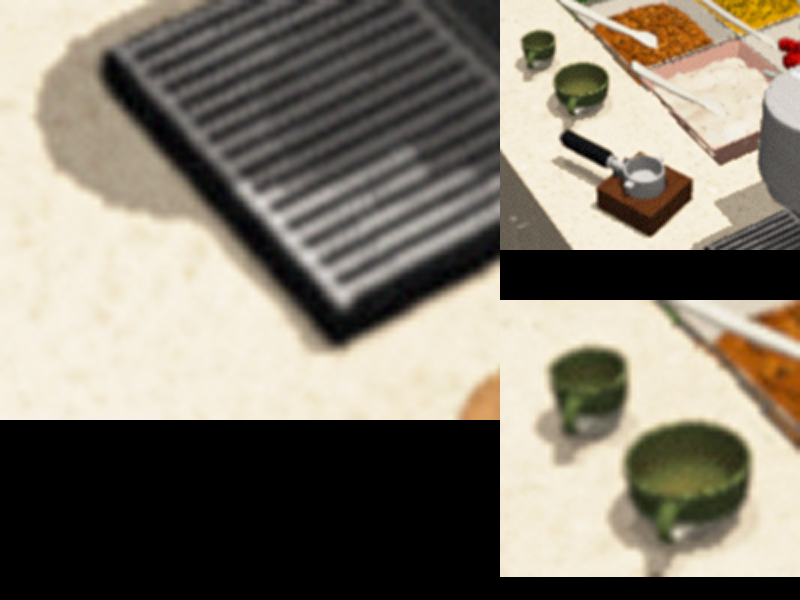

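The side crops show the tray's front corners at montage (113,52) and (340,305). The espresso rim is centred near (588,368) with its ear pointing at the viewer, and the tea rim is at (688,458). I'll project these hand-picked centres from both views.

```bash
python3 - <<'E'
import numpy as np
from h import *
T=dict(np.load("top0.npz")); S=dict(np.load("side0.npz")); r=lambda a:np.round(a,4)
f=lambda d,u,v,z:onplane(d,[(u,v)],z)[0,:2]
for n,t,s,z in(("esp",(142,212.1),(218.6,159.2),.055),("tea",(191,209.9),(240.2,178.7),.055),("pf",(281.2,223.3),(271.5,223.5),.072)):
    print(n,r(f(T,*t,z)),r(f(S,*s,z)))
c=f(T,142,212.1,.055);h=f(T,155,224.8,.05);v=h-c;print("esp handle",np.degrees(np.arctan2(v[1],v[0])),np.hypot(*v))
a=f(S,303.3,263.2,.03);b=f(S,341.2,305.3,.03); v=a-b; print("tray side",r(a),r(b),np.hypot(*v),np.degrees(np.arctan2(v[1],v[0]))-90,"axis",r((a+b)/2+[.095,0]))
a=f(T,328.2+1,222,.03); print(r(a))
m=lambda x,y:(320+(x-450)/3-.5,130+(y-300)/3-.5)
a=f(T,*m(476,578),.03);b=f(T,*m(662,581),.03);v=a-b;print("tray top",r(a),r(b),np.hypot(*v),np.degrees(np.arctan2(v[1],v[0]))-90,"axis",r((a+b)/2+[.095,0]))
E
```

```text
esp [0.5308 0.3817] [0.5298 0.3797]
tea [0.541  0.2367] [0.5414 0.2341]
pf [ 0.5062 -0.0304] [ 0.507  -0.0325]
esp handle -132.3753852282101 0.05366638468487343
tray side [ 0.5215 -0.1822] [ 0.5227 -0.3569] 0.17466245369886552 0.3795943718240835 axis [ 0.6171 -0.2696]
[ 0.5184 -0.1737]
tray top [ 0.5178 -0.1706] [ 0.5195 -0.3567] 0.18608128981016026 0.5058194612073521 axis [ 0.6136 -0.2637]
```

```bash
cat > plan.py <<'E'
import numpy as np
from scipy.spatial.transform import Rotation as Ro
from cell import env,fingers,telemetry,vision,job
ESP=np.array([.530,.381]); PF=np.array([.5065,-.0312]); PFYAW=-69.2; AX=np.array([.611,-.264]); MY=.4
def pose(P,out,e,sg):
    """grasp point P, outward azimuth deg, elevation of tool axis deg, sign of tool y -> TCP position, rpy"""
    o=np.radians(out); e=np.radians(e)
    z=np.array([-np.cos(o)*np.cos(e),-np.sin(o)*np.cos(e),-np.sin(e)]); y=sg*np.array([-np.sin(o),np.cos(o),0])
    return np.asarray(P)+.019*z, Ro.from_matrix(np.c_[np.cross(y,z),y,z]).as_euler("xyz")
def polar(c,r,az,z): return np.array([c[0]+r*np.cos(np.radians(az)),c[1]+r*np.sin(np.radians(az)),z])
def go(p,**k): return env.move_linear(list(p[0]),list(p[1]),**k)
E
python3 - <<'E'
from plan import *
L=dict(esp=lambda s,e:pose(polar(ESP,.056,-132.3,.043),-122,e,s),
 tray180=lambda s,e:pose(polar(AX,.056,180,.073),180,e,s),tray160=lambda s,e:pose(polar(AX,.056,160,.073),160,e,s),trayback=lambda s,e:pose(polar(AX,.15,170,.12),170,e,s))
for k,f in L.items():
    for s in(1,-1):
        for e in(60,):
            q=env.ik(*map(list,f(s,e))); print(k,s,e,None if q is None else np.round(q,2))
for s in(1,-1):
  for e in(90,75,65):
    for nm,c,az,z in(("stand",PF,180+PFYAW,.05),("ins",AX,120+MY,.14),("ins2",AX,120+MY,.168),("mid",AX,150,.168),("lock",AX,180+MY,.168)):
        q=env.ik(*map(list,pose(polar(c,.11,az,z),az,e,s))); print(nm,s,e,None if q is None else np.round(q,2))
E
```

```text
esp 1 60 [ 0.48  1.15 -1.31  2.17  1.77  0.72 -2.4 ]
esp -1 60 [ 0.36  0.91 -1.08  2.17  1.73  0.45  0.63]
tray180 1 60 [ 1.27  0.71 -0.88  2.13  1.33  0.23 -2.2 ]
tray180 -1 60 [ 1.27  0.71 -0.88  2.13  1.33  0.23  0.94]
tray160 1 60 [-0.02  0.52  0.47  2.23  4.3   0.24  0.35]
tray160 -1 60 [ 0.92  0.57 -0.64  2.2   1.84  0.28 -0.1 ]
trayback 1 60 [-0.52  0.79  1.36  2.4   4.54  0.94  0.28]
trayback -1 60 [ 1.49  0.51 -1.08  2.35  1.49  0.25  0.55]
stand 1 90 [-1.16  1.09  1.35  2.16 -1.26  1.14 -1.91]
ins 1 90 [-0.53  0.78  1.13  1.86 -0.81  1.06 -1.68]
ins2 1 90 [-0.54  0.72  1.13  1.84 -0.74  1.08 -1.73]
mid 1 90 [-0.2   0.47  0.68  1.89 -0.37  0.91 -1.43]
lock 1 90 [-0.16  0.52  0.79  1.87 -0.45  0.94 -0.73]
stand 1 75 [ 0.03  0.54 -0.52  2.14  0.84  0.73  2.39]
ins 1 75 [-0.72  0.69  1.13  2.01 -0.69  0.7  -1.84]
ins2 1 75 [-0.73  0.62  1.14  2.   -0.58  0.73 -1.93]
mid 1 75 [-0.28  0.33  0.69  2.1  -0.31  0.54 -1.5 ]
lock 1 75 [-0.19  0.42  0.86  2.06 -0.75  0.71 -0.42]
stand 1 65 [-0.1   0.58 -0.5   2.14  1.    0.87  2.15]
ins 1 65 [-0.93  0.89  1.35  2.11 -0.99  0.65 -1.68]

[... 275 characters left out ...]
 -1 90 [ 0.02  0.44  0.29  1.82 -0.16  0.9   0.92]
mid -1 90 [ 0.07  0.41  0.33  1.88 -0.17  0.88  1.53]
lock -1 90 [ 0.09  0.44  0.44  1.86 -0.23  0.9   2.22]
stand -1 75 [-0.45  0.48  0.06  2.16  0.46  0.56 -0.43]
ins -1 75 [-0.03  0.4   0.19  1.99  0.23  0.61  0.49]
ins2 -1 75 [-0.05  0.35  0.21  1.98  0.21  0.66  0.52]
mid -1 75 [0.15 0.27 0.17 2.09 0.02 0.53 1.35]
lock -1 75 [ 0.05  0.34  0.55  2.05 -0.54  0.64  2.55]
stand -1 65 [-0.6   0.53  0.09  2.16  0.68  0.64 -0.74]
ins -1 65 [-0.12  0.38  0.19  2.09  0.62  0.52  0.05]
ins2 -1 65 [-0.14  0.33  0.2   2.07  0.57  0.57  0.12]
mid -1 65 [ 0.53  0.23 -0.28  2.22  0.56  0.33  0.81]
lock -1 65 [ 1.32  0.39 -0.85  2.13  0.17  0.37  1.99]
```

```bash
python3 - <<'E'
from plan import *
import cv2
p=pose(polar(ESP,.056,-132.3,.043),-122,61,-1)
a=(Ro.from_euler("xyz",p[1]).as_matrix()[:,2])
env.move_to(list(p[0]-a*.11),list(p[1]))
print(go(p,rate=.12,f_stop=6))
d=vision.get_image("side"); s=telemetry.observe(); print(s["time"],s["tcp_pos"],p[0],s["ft_force"])
im=d["pixels"]; cv2.imwrite("pics/g1.png",cv2.resize(im[110:230,150:310],(800,600),interpolation=2))
E
```

```text
False
3.6417 [0.49732553 0.34734333 0.02662293] [0.49719259 0.34739235 0.02638223] [-0.91641204 -1.19123342  0.42669313]
```

View pics/g1.png

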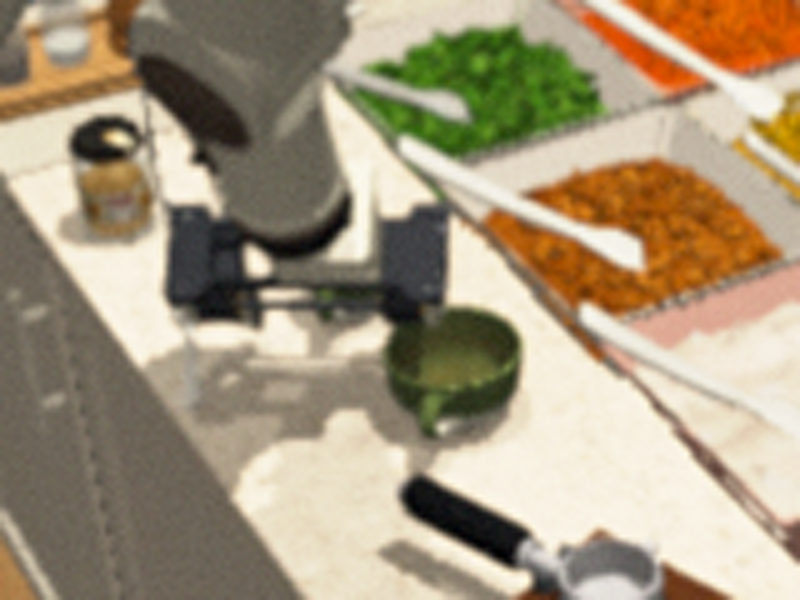

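The gripper straddles the cup ear, seen at (330,300) through the frame. The tea cup at (455,360) is undisturbed. Next: close, lift and check.

```bash
python3 - <<'E'
from plan import *
import cv2
fingers.grasp(40); s=telemetry.observe(); print(s["width"],s["grip_force"])
t=np.array(s["tcp_pos"]); env.move_linear(list(t+[0,0,.10]),rate=.12)
s=telemetry.observe(); print(s["time"],s["width"],s["tcp_pos"],s["tcp_rot"],s["ft_force"])
p=pose(polar(AX,.15,160,.13),160,61,-1)
q=env.ik(*map(list,p)); print(q)
env.move_to(*map(list,p)); s=telemetry.observe(); print(s["time"],s["width"],s["tcp_pos"],s["joint_positions"])
for n in("side","top"): 
    d=vision.get_image(n); np.savez(n+"1.npz",**d)
    if n=="side": a=cv2.resize(d["pixels"][150:300,250:400],(600,600),interpolation=2)
    else: b=cv2.resize(d["pixels"][130:250,320:360],(200,600),interpolation=2)
cv2.imwrite("pics/g2.png",np.hstack([a,b]))
E
```

```text
0.011623887476829027 38.25028920483305
5.8583 0.011615783658752214 [0.49690606 0.34667783 0.12548045] [ 3.14113112  0.50467964 -2.12977272] [-0.57171763  0.43150266 -0.77517691]
[ 1.17306324  0.34039483 -0.86864405  2.37014915  1.4649517   0.23355295
  0.22263178]
7.85 0.010866424928376934 [ 0.47941854 -0.2147889   0.11350745] [ 1.17201261  0.34074523 -0.86959811  2.36982785  1.46485393  0.23319396
  0.22288979]
```

View pics/g2.png

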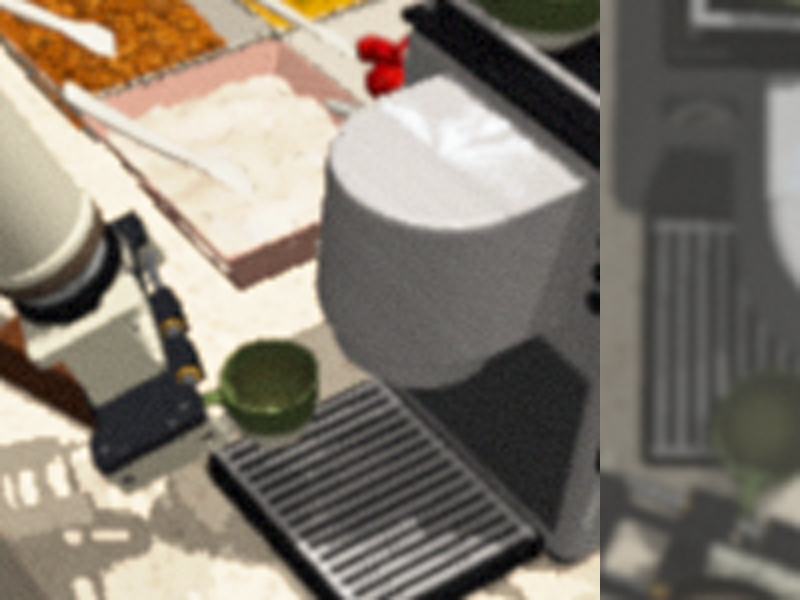

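The cup is held and upright. In the side crop it is at about (268,385), just in front of the tray. In the top crop the bowl is near (765,425). I'll fit the rim centre to get the hand-to-cup offset.

```bash
python3 - <<'E'
from plan import *; from h import *
s=telemetry.observe(); R=Ro.from_euler("xyz",s["tcp_rot"]).as_matrix(); g=np.array(s["tcp_pos"])-.019*R[:,2]; z=g[2]-.043+.055
print("grasp",g,"expected bowl",g[:2]-.056*np.array([np.cos(np.radians(160)),np.sin(np.radians(160))]), "rimz",z)
for n,box in(("top",(338,375,196,240)),("side",(303,331,234,262))):
    d=dict(np.load(n+"1.npz")); I=d["pixels"].astype(float); m=(I[...,0]/I[...,2].clip(1)<.84)&(I[...,1]>I[...,2]-3)
    k=np.zeros(m.shape,np.uint8); k[box[2]:box[3],box[0]:box[1]]=m[box[2]:box[3],box[0]:box[1]]
    k=cv2.morphologyEx(k,cv2.MORPH_OPEN,np.ones((3,3),np.uint8))
    c=max(cv2.findContours(k,0,1)[0],key=cv2.contourArea).reshape(-1,2); print(n,cv2.boundingRect(c))
    p=onplane(d,c,z)[:,:2]; o=d["pose"][:2,3]; ctr=p.mean(0)
    for _ in range(10):
        f=p if n=="top" else p[(p-ctr)@(ctr-o)>0]
        q=f[abs(np.hypot(*(f-ctr).T)-.0315)<.006]; x=circ(q); ctr=np.array(x[:2])
    print(n,np.round(x,4),len(q))
    C=cloud(d); b=k>0; print("max z",np.percentile(C[b][:,2],[50,90,98]))
E
```

```text
grasp [ 0.47065501 -0.21175188  0.13005285] expected bowl [ 0.5232778 -0.230905 ] rimz 0.14205285312152113
top (346, 210, 12, 11)
top [0. 0. 0.] 0
max z [0.10389859 0.1397445  0.14670297]
side (303, 235, 26, 25)
side [ 0.5335 -0.2256  0.029 ] 25
max z [0.13327192 0.14690997 0.15283325]
```

```bash
python3 - <<'E'
from h import *
d=dict(np.load("top1.npz")); C=cloud(d); k=np.zeros(C.shape[:2],np.uint8); k[195:230,335:380]=((C[...,2]>.075)&(C[...,2]<.18))[195:230,335:380]
c=max(cv2.findContours(k,0,1)[0],key=cv2.contourArea).reshape(-1,2); c=c[c[:,1]<221]; print(cv2.boundingRect(c))
p=onplane(d,c,.142)[:,:2]; ctr=np.array([.525,-.23])
for _ in range(10): q=p[abs(np.hypot(*(p-ctr).T)-.0315)<.007]; x=circ(q); ctr=np.array(x[:2])
print("depth",np.round(x,4),len(q))
for u,v in((353.9,215.1),): print(onplane(d,[(u,v)],.142))
s=dict(np.load("side1.npz")); print("side",onplane(s,[(316.75,242)],.142),onplane(s,[(316.75,242)],.139))
cv2.imwrite("pics/g3.png",cv2.resize(d["pixels"][195:235,330:380],(750,600),interpolation=2))
E
```

```text
(343, 204, 24, 17)
depth [ 0.5266 -0.2305  0.0314] 44
[[ 0.52598443 -0.22968833  0.142     ]]
side [[ 0.53191618 -0.2230245   0.142     ]] [[ 0.53381048 -0.22059172  0.139     ]]
```

View pics/g3.png

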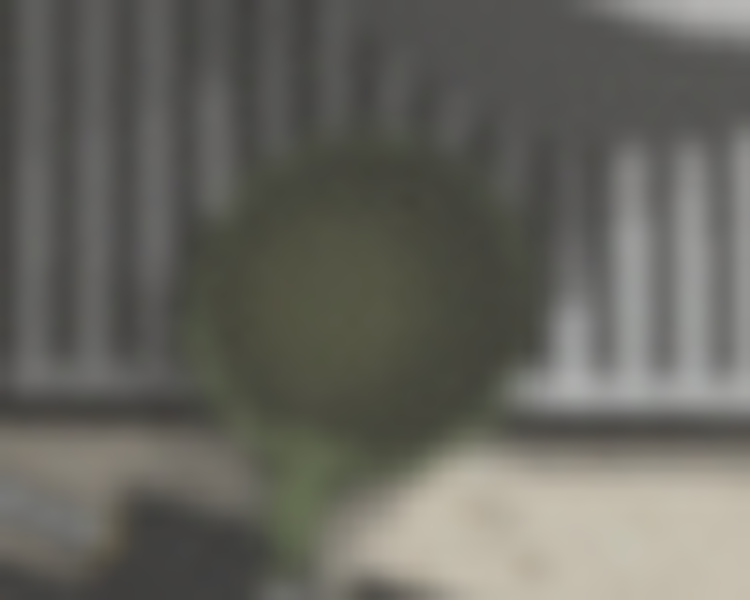

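In this close top view the bowl is centred at about (365,300) of the crop, i.e. (0.5265, -0.230), with the ear running down to the gripper at (300,540). Now lower, slide in under the group and set down.

```bash
python3 - <<'E'
from plan import *
import cv2
t=np.array(telemetry.observe()["tcp_pos"])
env.move_linear(list(t+[0,0,-.048]),rate=.12)
print(env.move_linear(list(t+[.085,-.032,-.048]),rate=.1,f_stop=8))
h=env.move_linear(list(t+[.085,-.032,-.066]),rate=.03,f_stop=3)
s=telemetry.observe(); print(h,s["time"],s["tcp_pos"]-t,s["ft_force"],s["width"])
for n in("side","top"): 
    d=vision.get_image(n); np.savez(n+"2.npz",**d)
    if n=="side": cv2.imwrite("pics/g4.png",cv2.resize(d["pixels"][190:310,270:400],(650,600),interpolation=2))
E
```

```text
False
True 10.1833 [ 0.08421541 -0.03195777 -0.0646597 ] [-0.0261071   0.58404223  2.04033624] 0.010446475995041114
```

View pics/g4.png

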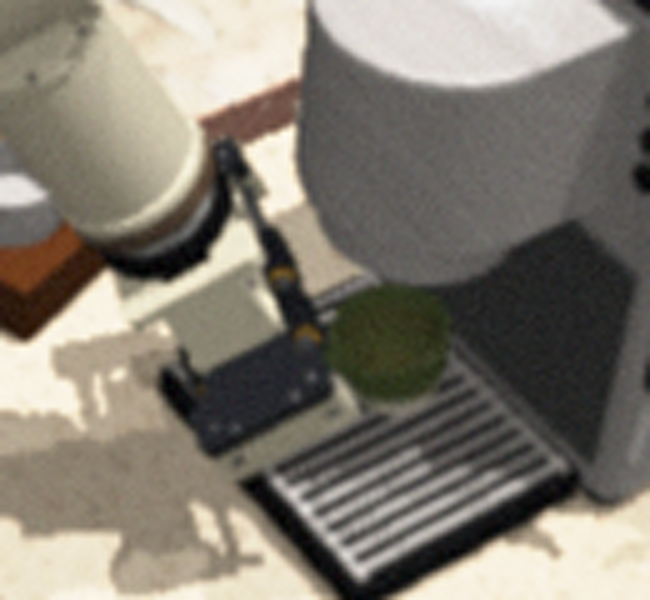

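```bash
python3 - <<'E'
from plan import *
import cv2
t=np.array(telemetry.observe()["tcp_pos"])
env.move_linear(list(t+[0,0,.003]),rate=.05); env.move_linear(list(t+[0.001,-.0025,.003]),rate=.05)
print(env.move_linear(list(t+[0.001,-.0025,-.003]),rate=.03,f_stop=2))
fingers.gripper_open()
t=np.array(telemetry.observe()["tcp_pos"]); o=np.array([np.cos(np.radians(160)),np.sin(np.radians(160)),0])
env.move_linear(list(t+o*.10),rate=.2); env.move_linear(list(t+o*.12+[0,0,.13]),rate=.2)
az=180+PFYAW; p=pose(polar(PF,.112,az,.18),az,85,-1); env.move_to(*map(list,p))
s=telemetry.observe(); print(s["time"],s["joint_positions"])
for n in("side","top"): d=vision.get_image(n); np.savez(n+"3.npz",**d); cv2.imwrite(f"pics/{n}3.png",d["pixels"])
a=cv2.imread("pics/side3.png")[200:300,300:400]; b=cv2.imread("pics/top3.png")[140:240,320:420]; c=cv2.imread("pics/side3.png")[130:290,200:300]
cv2.imwrite("pics/g5.png",np.hstack([cv2.resize(a,(400,400),interpolation=2),cv2.resize(b,(200,400),interpolation=2)[:, :1],cv2.resize(c,(250,400),interpolation=2)]))
from h import *
d=dict(np.load("side3.npz")); C=cloud(d); I=d["pixels"].astype(float); m=(I[...,0]/I[...,2].clip(1)<.88)&(C[...,2]>.04)&(C[...,2]<.1)&(np.hypot(C[...,0]-.611,C[...,1]+.264)<.055)
P=C[m]; print(m.sum(),P[:,2].max()); c=max(cv2.findContours(m.astype(np.uint8),0,1)[0],key=cv2.contourArea).reshape(-1,2); print(cv2.boundingRect(c))
w=P[P[:,2]<.08]; print(circ(w)); 
E
```

```text
True
15.9083 [ 0.67221797  0.47299675 -1.15217655  2.04471484  0.6277058   0.99949349
 -0.44926081]
547 0.08663260984971854
(332, 247, 33, 26)
(np.float64(0.6133207575272045), np.float64(-0.2657351842610581), np.float64(0.03101895897146676))
```

View pics/g5.png

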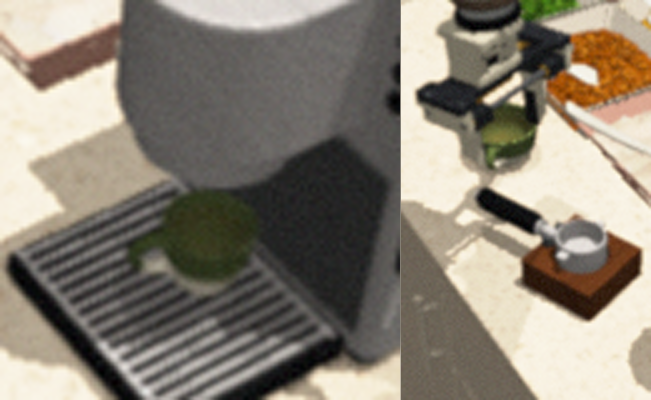

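The cup stands upright under the nose, at (205,235) of the left crop, with its ear to the front-left. The side cloud puts its bowl at (0.6133, -0.2657) against the nose at (0.6126, -0.2671), so it is centred. The gripper is open over the portafilter handle, and the tea cup hasn't moved. Next, the portafilter.

```bash
sed -i 's/AX=np.array(\[.611,-.264\])/AX=np.array([.611,-.2645])/' plan.py; python3 - <<'E'
from plan import *
t=np.array(telemetry.observe()["tcp_pos"]); env.move_linear(list(t+[0,0,.12]),rate=.25)
env.move_joints([-.19,.3,-.02,1.9,.02,.94,.14]); print(telemetry.observe()["tcp_pos"])
az=180+PFYAW; e=87; r=.112
P=lambda z:pose(polar(PF,r,az,z),az,e,-1)
q=env.ik(*map(list,P(.12))); print(q); 
env.move_to(*map(list,P(.12))); print(go(P(.05),rate=.1,f_stop=6))
s=telemetry.observe(); print(s["time"],s["tcp_pos"],P(.05)[0],s["joint_positions"])
for n,c,a,z in(("ins",AX,120+MY,.14),("mid",AX,150,.168),("lock",AX,184,.168)): print(n,env.ik(*map(list,pose(polar(c,r,a,z),a,e,-1))))
E
```

```text
[0.52447417 0.07921755 0.18788568]
[-0.24006727  0.33310492 -0.01279058  2.10883813  0.08777643  0.69577197
  0.04360413]
False
19.1833 [0.46781348 0.07267973 0.03150486] [0.46708113 0.0725709  0.03102604] [-0.24803489  0.46497045 -0.00344877  2.1368192   0.10522693  0.53528686
  0.021373  ]
ins [ 0.2839815   0.44863061 -0.07403541  1.86411458  0.0986025   0.79666556
  0.68061216]
mid [ 0.47018411  0.36877493 -0.16918241  1.91396582  0.09853462  0.81476392
  1.29505903]
lock [ 0.71995126  0.40801668 -0.31157058  1.86932798  0.12990077  0.8400213
  1.99118136]
```

```bash
python3 - <<'E'
from plan import *
import cv2
az=180+PFYAW; e=87; r=.112
P=lambda z:pose(polar(PF,r,az,z),az,e,-1)
fingers.grasp(60); s=telemetry.observe(); print(s["width"],s["grip_force"],s["ft_force"],s["ft_torque"],s["tcp_pos"])
print(go(P(.065),rate=.05)); s=telemetry.observe(); print(s["ft_force"],s["width"])
go(P(.16),rate=.15); s=telemetry.observe(); print(s["time"],s["ft_force"],s["ft_torque"],s["tcp_pos"],P(.16)[0],s["tcp_rot"],P(.16)[1])
for n in("side","top"): d=vision.get_image(n); np.savez(n+"4.npz",**d)
d=np.load("side4.npz")["pixels"]; t=np.load("top4.npz")["pixels"]
cv2.imwrite("pics/g6.png",np.hstack([cv2.resize(d[150:270,200:320],(400,400),interpolation=2),cv2.resize(t[190:250,250:310],(400,400),interpolation=2)]))
E
```

```text
0.023909227189548354 59.879305958747864 [-0.01218195  1.14695671 -0.24300219] [ 0.00410552  0.07426862 -0.00583009] [0.46712596 0.07261736 0.03102243]
False
[ 0.32767184  0.93970878 -3.52072804] 0.023626962651739837
21.4833 [-0.73090671 -0.85429548 -3.26293475] [0.24408873 0.17311135 0.01448902] [0.46631553 0.07240104 0.14032244] [0.46708113 0.0725709  0.14102604] [-3.14030137  0.05215614  1.93380923] [3.14159265 0.05235988 1.93382481]
```

View pics/g6.png

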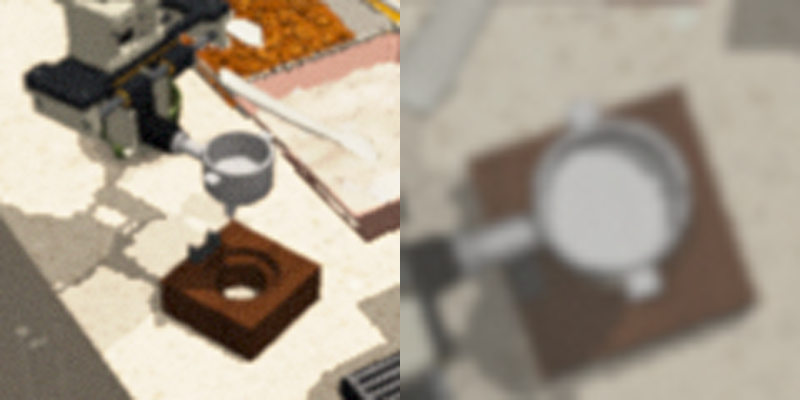

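The portafilter is clear of the stand. In the right crop the rim is centred near (612,196), with the lugs at (585,115) and (643,282) and the neck going left. I'll check the droop and the in-hand radius.

```bash
python3 - <<'E'
from h import *
from plan import PF,PFYAW
r=lambda a:np.round(a,4)
d=dict(np.load("top4.npz")); print("top pick",r(onplane(d,[(281.3,218.9)],.182)))
C=cloud(d); m=np.zeros(C.shape[:2],bool); m[205:232,268:296]=1; m&=(C[...,2]>.172)&(C[...,2]<.2)
u=np.array([np.cos(np.radians(PFYAW)),np.sin(np.radians(PFYAW))])
for n,C,lim in(("top",C,m),):
    P=C[lim]; t=(P[:,:2]-PF)@u; w=(P[:,:2]-PF)@[-u[1],u[0]]
    k=(np.hypot(t,w)<.036)&(np.hypot(t,w)>.022)
    A=np.c_[t[k],w[k],np.ones(k.sum())]; print(n,k.sum(),r(np.linalg.lstsq(A,P[k,2],rcond=None)[0]))
    for a,b in((-.04,-.02),(-.02,0),(0,.02),(.02,.04)): q=P[k&(t>a)&(t<b)]; print(a,len(q),r(np.median(q[:,2])) if len(q) else 0)
    g=max(cv2.findContours(lim.astype(np.uint8),0,1)[0],key=cv2.contourArea).reshape(-1,2); p=onplane(d,g,.182)[:,:2]; c=PF.copy()
    for _ in range(8): q=p[abs(np.hypot(*(p-c).T)-.030)<.004]; x=circ(q); c=np.array(x[:2])
    print("rim",r(x),len(q),"along/lateral",r((c-PF)@u),r((c-PF)@[-u[1],u[0]]))
s=dict(np.load("side4.npz")); C=cloud(s); sel=(C[...,2]>.145)&(C[...,2]<.20)&(np.hypot(C[...,0]-PF[0],C[...,1]-PF[1])<.04)
P=C[sel]; t=(P[:,:2]-PF)@u; print("side rim max z",[(a,r(np.percentile(P[(t>a)&(t<a+.02),2],95))) for a in(-.04,-.02,0,.02) if ((t>a)&(t<a+.02)).sum()>5])
q=P[(P[:,2]<.172)]; print("side wall circ",r(circ(q)))
E
```

```text
top pick [[ 0.5056 -0.0309  0.182 ]]
top 115 [ 0.0161 -0.0122  0.1791]
-0.04 26 0.1787
-0.02 29 0.1797
0 33 0.179
0.02 27 0.1798
rim [ 0.5051 -0.0318  0.03  ] 65 along/lateral 0.0001 -0.0016
side rim max z [(-0.04, np.float64(0.18)), (-0.02, np.float64(0.1807)), (0, np.float64(0.1806)), (0.02, np.float64(0.1804))]
side wall circ [ 0.504  -0.0344  0.0282]
```

```bash
sed -i 's/AX=np.array(\[.611,-.2645\])/AX=np.array([.611,-.2638])/' plan.py; python3 - <<'E'
from plan import *
import cv2
az=120+MY; e=87; r=.112
P=lambda c,z:pose(polar(c,r,az,z),az,e,-1)
mid=PF+.35*(AX-PF)
go(P(mid,.1435),rate=.15); print(go(P(AX,.1435),rate=.12,f_stop=10))
s=telemetry.observe(); c=P(AX,.1435)[0]-s["tcp_pos"]; print(s["time"],"err",c,s["ft_force"],s["ft_torque"],s["joint_positions"])
T=P(AX,.1435); T=(T[0]+c,T[1]); go(T,rate=.05)
h=env.move_linear(list(T[0]+[0,0,.0225]),rate=.03,f_stop=8); s=telemetry.observe()
print(h,s["time"],"rim z",s["tcp_pos"][2]+.019*np.sin(np.radians(e))+.022,s["tcp_pos"]-P(AX,.166)[0],s["ft_force"],s["ft_torque"])
d=vision.get_image("side"); np.savez("side5.npz",**d); cv2.imwrite("pics/g7.png",cv2.resize(d["pixels"][170:310,250:400],(643,600),interpolation=2))
E
```

```text
False
23.8833 err [ 2.04180371e-04 -1.05130489e-03  8.33805455e-05] [ 0.4075531  -0.48871135 -2.97397851] [ 0.31193565  0.2351045  -0.00980305] [0.18732595 0.44146444 0.04401355 1.8666094  0.02615288 0.79856831
 0.74069049]
False 25.0333 rim z 0.18798561965574276 [ 6.43111406e-05 -1.01013599e-03 -1.43803443e-05] [-0.32046258 -0.17546098 -3.49719528] [ 0.25916953  0.24954533 -0.00475528]
```

View pics/g7.png

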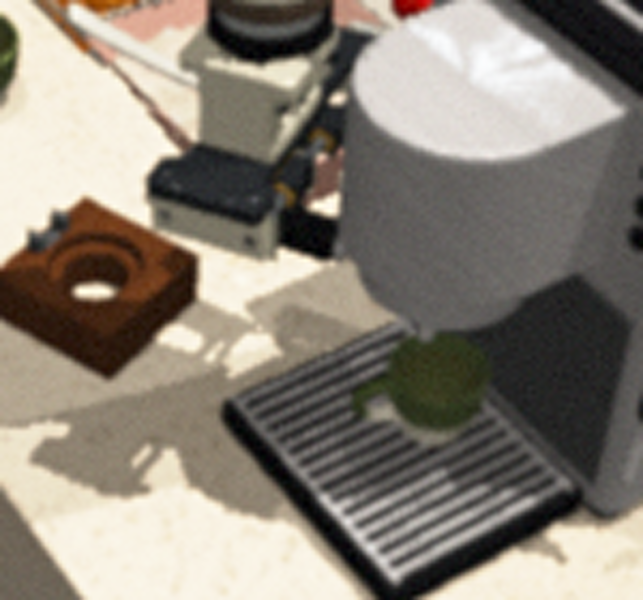

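The rim is up through the gaps with no bump, at z 0.188. The cup at (437,380) is untouched. I'll probe gently for the collar's centre before turning.

```bash
python3 - <<'E'
from plan import *
t=np.array(telemetry.observe()["tcp_pos"]); cmd=t.copy(); res=[]
u=np.array([np.cos(np.radians(30)),np.sin(np.radians(30)),0]); w=np.array([-u[1],u[0],0])
for v in(u,-u,w,-w):
    h=env.move_linear(list(cmd+v*.005),rate=.02,f_stop=3); s=telemetry.observe(); d=np.array(s["tcp_pos"])-t; print(h,np.round(d@v,4),np.round(s["ft_force"],1)); env.move_linear(list(cmd),rate=.03)
s=telemetry.observe(); print(s["time"],s["tcp_pos"]-t)
E
```

```text
True 0.002 [-0.6  0.1 -3.1]
True 0.0029 [ 4.  -1.4 -1.7]
True 0.0013 [ 2.6 -2.3 -1.2]
True 0.0029 [-0.6 -0.4 -3.5]
27.1917 [-0.00016371  0.00039114 -0.00022301]
```

```bash
sed -i 's/AX=np.array(\[.611,-.2638\])/AX=np.array([.611,-.2655])/' plan.py; cat > turn.py <<'E'
from plan import *
e=87; r=.112
def turn(azs,zf,rate=.06):
    for az in azs:
        p=pose(polar(AX,r,az,zf(az)-.022),az,e,-1); h=go(p,rate=rate,f_stop=40); s=telemetry.observe(); t=np.radians(az); F=np.array(s["ft_force"])
        yaw=Ro.from_euler("xyz",s["tcp_rot"]).as_matrix()[:,2]
        print(az,h,"t %.2f"%s["time"],"err mm",np.round((s["tcp_pos"]-p[0])*1e3,1),"Ft %.1f Fr %.1f Fz %.1f"%(F@[-np.sin(t),np.cos(t),0],F@[np.cos(t),np.sin(t),0],F[2]),"M",np.round(s["ft_torque"],2),"rot",np.round(np.degrees((Ro.from_euler("xyz",s["tcp_rot"])*Ro.from_euler("xyz",p[1]).inv()).as_rotvec()),1))
        if h: print("STOP"); break
E
python3 - <<'E'
from turn import *
turn(120+MY+np.array([0,6,12,18,24,30]),lambda a:.1885+.0018*min(1,(a-120)/27))
E
```

```text
120.4 False t 27.44 err mm [-0.5  0.  -0.1] Ft 0.5 Fr -0.5 Fz -3.9 M [0.3  0.25 0.02] rot [ 0.  0. -0.]
126.4 False t 27.78 err mm [-0.7 -0.3 -0.3] Ft 0.9 Fr 0.3 Fz -5.5 M [ 0.26  0.44 -0.1 ] rot [ 0.   0.1 -0.2]
132.4 False t 28.12 err mm [-0.5  0.1 -0.5] Ft 1.7 Fr 0.1 Fz -7.1 M [ 0.28  0.7  -0.14] rot [ 0.   0.1 -0.2]
138.4 False t 28.47 err mm [-0.3  0.3 -0.5] Ft 1.4 Fr -0.3 Fz -8.1 M [ 0.29  0.72 -0.11] rot [ 0.   0.1 -0.2]
144.4 False t 28.81 err mm [-0.   0.4 -0.3] Ft 0.1 Fr -0.9 Fz -9.9 M [0.41 0.62 0.06] rot [ 0.   0.  -0.2]
150.4 False t 29.15 err mm [ 1.2  1.  -0.1] Ft -2.6 Fr -3.3 Fz -12.3 M [ 0.62 -0.17  0.42] rot [ 0.  -0.1 -0. ]
```

```bash
python3 - <<'E'
from turn import *
import cv2
turn(120+MY+np.array([35,40,45,50,55,60]),lambda a:.1903)
d=vision.get_image("side"); np.savez("side6.npz",**d); t=vision.get_image("top"); np.savez("top6.npz",**t)
cv2.imwrite("pics/g8.png",np.hstack([cv2.resize(d["pixels"][170:310,250:400],(429,400),interpolation=2),cv2.resize(t["pixels"][150:250,310:402],(368,400),interpolation=2)]))
E
```

```text
155.4 False t 29.46 err mm [ 1.8  1.1 -0.2] Ft -3.1 Fr -4.8 Fz -16.2 M [ 0.35 -0.85  0.71] rot [ 0.  -0.1  0.1]
160.4 False t 29.77 err mm [ 2.   0.1 -0.3] Ft -0.8 Fr -7.1 Fz -18.4 M [-0.14 -1.28  1.01] rot [-0.1 -0.2  0.1]
165.4 False t 30.07 err mm [ 2.6  1.3 -0.5] Ft -3.3 Fr -9.0 Fz -19.8 M [ 0.23 -1.59  0.39] rot [ 0.  -0.2  0. ]
170.4 False t 30.38 err mm [ 2.9  2.1 -0.5] Ft -5.0 Fr -8.8 Fz -19.5 M [ 0.53 -1.77  0.15] rot [ 0.1 -0.2  0. ]
175.4 False t 30.69 err mm [ 3.   2.6 -0.5] Ft -4.5 Fr -8.6 Fz -19.5 M [ 0.73 -1.81  0.26] rot [ 0.1 -0.2  0. ]
180.4 False t 31.00 err mm [ 2.9  1.3 -0.5] Ft -0.2 Fr -9.0 Fz -20.1 M [ 0.21 -1.8   0.75] rot [ 0.  -0.2  0.1]
```

View pics/g8.png

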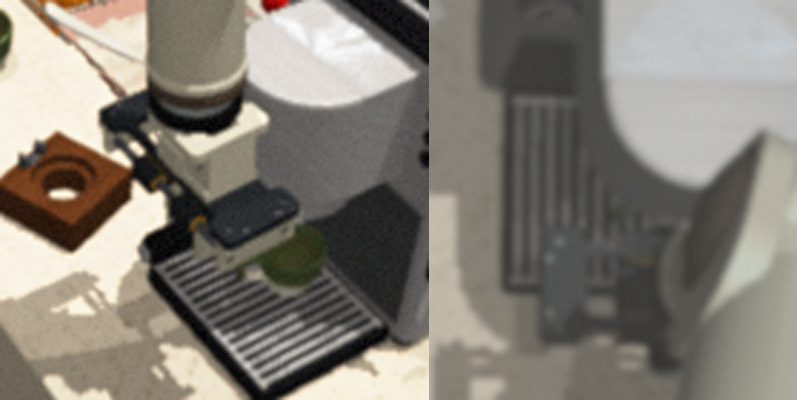

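The side view shows the handle in the gripper pointing straight out over the tray at (205,225), with the cup still upright at (293,260). I'll ease the hand load, release and back off.

```bash
python3 - <<'E'
from plan import *
import cv2
s=telemetry.observe(); t=np.array(s["tcp_pos"])
p=pose(polar(AX,.112,180+MY,.1683),180+MY,87,-1)
env.move_linear([t[0],t[1],p[0][2]-.0005],list(p[1]),rate=.02); s=telemetry.observe(); print(s["tcp_pos"]-t,s["ft_force"],s["ft_torque"],np.degrees(s["tcp_rot"]))
fingers.gripper_open(); s=telemetry.observe(); print(s["time"],s["width"],s["ft_force"])
t=np.array(s["tcp_pos"]); env.move_linear(list(t+[-.01,0,.06]),rate=.15); env.move_linear(list(t+[-.12,.10,.16]),rate=.25)
env.move_to([.40,.15,.30],list(s["tcp_rot"]))
for n in("side","top"): d=vision.get_image(n); np.savez(n+"7.npz",**d)
d=np.load("side7.npz")["pixels"]; t=np.load("top7.npz")["pixels"]; print(telemetry.observe()["time"])
cv2.imwrite("pics/g9.png",np.hstack([cv2.resize(d[180:310,270:400],(420,420),interpolation=2),cv2.resize(t[150:250,320:410],(378,420),interpolation=2)]))
E
```

```text
[ 7.77719775e-05  1.64372502e-04 -2.25975971e-04] [  1.51061736  -0.66323644 -12.95099512] [ 0.20949012 -0.53156966  0.60222586] [-179.9948139     2.99629833 -179.61150701]
32.5833 0.0918601367295836 [-0.07823253 -0.35253873 -0.38039298]
35.3083
```

View pics/g9.png

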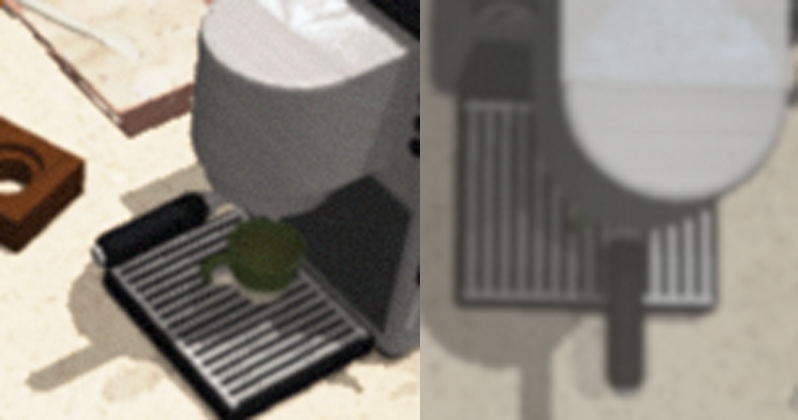

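Released: in both crops the handle stays in, pointing straight out of the front ((625,240) to (625,385) in the top crop). The cup is upright beneath the nose. I'll check yaw and level numerically.

```bash
python3 - <<'E'
from h import *
for n in("top","side"):
    d=dict(np.load(n+"7.npz")); C=cloud(d); g=cv2.cvtColor(d["pixels"],6)
    m=(C[...,2]>.14)&(C[...,2]<.2)&(C[...,0]<.54)&(C[...,0]>.45)&(abs(C[...,1]+.264)<.03)&(g<90); P=C[m]
    # centre line by mean y / top z per x-bin
    xs=np.arange(.455,.535,.008); y=[];z=[];x=[]
    for a in xs:
        q=P[(P[:,0]>=a)&(P[:,0]<a+.008)]
        if len(q)>4: x.append(a+.004);y.append((np.percentile(q[:,1],3)+np.percentile(q[:,1],97))/2);z.append(np.percentile(q[:,2],85))
    f=np.polyfit(x,y,1);k=np.polyfit(x,z,1); print(n,m.sum(),"yaw",np.degrees(np.arctan(f[0])),"y at axis",np.polyval(f,.612),"pitch slope deg",np.degrees(np.arctan(k[0])),"top z",np.polyval(k,.5),P[:,0].min())
d=dict(np.load("side7.npz")); C=cloud(d); I=d["pixels"].astype(float); m=(I[...,0]/I[...,2].clip(1)<.88)&(C[...,2]>.04)&(C[...,2]<.08)&(np.hypot(C[...,0]-.611,C[...,1]+.264)<.055); print("cup",circ(C[m]))
E
```

```text
top 290 yaw -0.7013217876200725 y at axis -0.26510674090449127 pitch slope deg 1.1595050154201247 top z 0.18106411297803132 0.4529519360672124
side 374 yaw 1.425178324999352 y at axis -0.26771461056899515 pitch slope deg 0.9966012075815304 top z 0.1791659198481403 0.4502409008878878
cup (np.float64(0.6131798264081716), np.float64(-0.2657397420692605), np.float64(0.030769378219530845))
```

```bash
python3 -c "
from cell import job,telemetry
print(telemetry.observe()['time']); print(job.job_done())"
```

```text
35.3083
the job is handed in; nothing more can be done
None
```

I handed the job in at 35.3 s: the espresso cup stands upright on the drip tray, within about 2 mm of the group axis, and the portafilter is locked in, holding by itself with its handle straight out of the front and level to about 1°.

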